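# Index a five-hole hub on by three clicks

## Task

Index the five-hole hub on to its next bolt hole: turn the orange knob on top of it clockwise, seen from above, by exactly three clicks, so that the blue-ringed hole comes to rest under the brass drill bushing, then let go. Do not go on to a fourth click, and leave the four-hole hub with the black knob unturned.

Things in the scene. Friction and masses are not known exactly. Their poses are not given: they have to be found in the camera images.
- hub5_grip (a point): Centre of the orange knob's grip, on its vertical axis, 112 mm above the bench; turns with it. The grip is an upright bar, 56 mm long (point x) x 16 mm thick (point y) x 40 mm tall, on a stem over a grey metal flange (124 mm across, top 56 mm above the bench) with five holes, one ringed blue, on a fixed grey base 180 x 150 mm. A drill bushing arm, top 80 mm above the bench, reaches over the rim.
- hub5 (a joint): Turn of orange knob and five-hole hub together, rad; 0 at the start, growing clockwise seen from above. Click-stops every 24 degrees (0.419 rad): the torque rises and falls once per click, at most 0.06 N m plus light friction, and it settles in the nearest stop when let go. Three clicks = 1.257 rad. End stops at -0.85 and 2.1.
- hub4_grip (a point): The same point, 112 mm above the bench, on the other indexer, alike in shape and size but with a black knob and a four-hole hub; x along its bar. Not to be turned.
- hub4 (a joint): Turn of the black knob and four-hole hub, rad; 0 at the start, growing clockwise seen from above; click-stops every 22.5 degrees.
Mind the look-alikes: they are no part of the job. What is shaped like the part that bears hub5_grip but brown or turquoise is not meant. What is shaped like the part that bears hub4_grip but brown or purple is not meant.

How it is judged:
By the outcome, as a careful person would: the job done as asked, in the order asked, and still so for the second after the job is handed in, with the robot touching nothing.
It also fails if it takes over 37 s, if anything falls off the work surface, if the arm or the gripper's body presses on something with over 40 N, if the wrist force passes 120 N, or if a joint passes its speed limit or range.

## Robot

A 6-joint arm with a two-finger parallel gripper is mounted at the origin on the work surface. World frame = base frame: x ahead of the robot, y to its left, z up, the work surface at z = 0. Lengths are in m, angles in rad, forces in N, time in s.
With the tool pointing down it reaches from about 0.4 to 0.925 m from the base axis. Payload 3.4 kg.
Tool frame: the origin (TCP) lies at the very end of the fingers, on their centre line; the grasp point (between the pads) lies 19 mm behind it; x points along the fingers, z is the direction in which the jaws open and shut, and the axes are right-handed (so a half turn about x gives the same grasp; the last joint's range is limited). The gripper opens to 85 mm and grips with 20 to 120 N. Pads are 22 mm wide; open, the fingers measure 114 mm over their backs; the gripper's body (76 mm by 85 mm) begins 54 mm behind the grasp point. The pads swing forward as they close: fully open they stand 13 mm farther back than shut.
Start: joints at [-1.19, 0.307, 1.506, -0, 1.328, -0.073], TCP at [0.252, -0.517, 0.231] pointing down, gripper open.
Joint ranges: [-3.12, 3.12], [-1.05, 2.28], [0.14, 2.33], [-1.42, 4.57], [0.1, 2.73], [-2.68, 2.68]. Speed limits (rad/s): [2.57, 2.57, 3.14, 3.14, 3.14, 3.14].

## Interface

Orientations are given as a unit quaternion [x, y, z, w].
In Python, from workcell import manip gives the robot as it stands.
- The arm moves only by the tool drive_tool, never from a script. Its argument "commands" is one flat list of numbers, 4 for each row, row after row: the shift along the tool's x, y, z in mm, then the turn about the tool's x in degrees. In form: [x, y, z, twist, x, y, z, twist, ...]. A call has 1 to 20 rows; each row is the pose to reach, as a shift and turn from the pose commanded when the call began, along the tool's axes at that moment; what a row does not reach only later rows make up. A row lasts 1/10 s, in which the tool goes at most 50 mm and 8.59 degrees, less where a joint would pass 70% of its speed; a pose out of reach is approached as far as the arm can. A call with a gripper value outside its range is refused whole. "jaw" is the finger opening in mm, from 0 to 85.4, set as the call begins (left out, the last holds). The fingers move at their own pace and stop on an object; "grip_force" is the grip in N (left out, the last holds). Time passes only in rows, so rows that repeat a pose let the fingers close. It gives the time, the measured TCP pose, the force and the opening at its end, in the units of the state.
- manip.get_state(): the state, without advancing time (a new reading comes with each control period).
- manip.snapshot(name): name is "side" or "top"; returns a dict with "image" (384x512x3 uint8, blue, green, red), "z_map" (384x512 float32, m along the optical axis (not along the pixel's ray), 0 where there is no reading), "vfov" (degrees; the focal length in pixels is half the picture's height over the tangent of half this angle, whatever the lens; pixels are square), "cx", "cy" (the principal point, pixels), "xyz" and "orientation" of the camera in the world. Camera axes: x right, y up, looking along -z (the intrinsics and any distortion apply to the point x, -y, -z); pixel columns grow to the right and rows downward; lengths in m; the calibration is good to about 2 mm. A picture is of the moment at which its call begins.
- manip.sign_off(): hands the job in, once; it reports no verdict.
The state is a dict: "t": time; "joints": joint angles; "joint_vel": joint speeds; "joint_efforts": joint torques, N m; "eef_pos": TCP position; "ee_rot": TCP orientation; "force": force on the tool from outside, world axes, zero at the start; "torque": the same for the moment, N m; "opening": opening from 0.0 (shut) to 1.0 (fully open).
Only numpy, scipy, OpenCV 4.12 (cv2) and the standard library are available. Lean on these libraries where they do the work, as an engineer would, in place of code of your own. Each camera call takes 0.05 s, during which the arm holds its last target.

## Working session

There is one attempt and no reset: what is moved stays moved. The work goes in short steps, Python scripts to look and compute and a tool call to move; the robot and the scene stay as the last step left them, time stands still between calls to the robot, and variables do not carry over. Pictures are saved under pics/ and viewed, and the job is handed in when it is done.

Besides the shell and the picture viewer there is one more tool, called after ">>>" in YAML: its name, and indented under it one key for each argument. drive_tool: Moves the arm, as the interface text tells. Its arguments: {"type":"object","properties":{"commands":{"type":"array","items":{"type":"number"}},"jaw":{"type":"number"},"grip_force":{"type":"number"}},"required":["commands"]}

```bash
mkdir -p pics; cat > h.py <<'E'
import numpy as np, cv2
from scipy.spatial.transform import Rotation as R
from workcell import manip
def pt(s,u,v,z=None):
    f=192/np.tan(np.radians(s['vfov'])/2)
    d=np.array([(u-s['cx'])/f,-(v-s['cy'])/f,-1.]); Rm=R.from_quat(s['orientation']).as_matrix(); o=np.array(s['xyz'])
    w=Rm@d
    if z is None: return o+w*s['z_map'][int(v),int(u)]
    return o+w*(z-o[2])/w[2]
E
python3 - <<'E'
from h import *
for n in('top','side'):
    s=manip.snapshot(n); cv2.imwrite(f'pics/{n}0.png',s['image']); np.save(n+'0.npy',s,allow_pickle=True)
    print({k:v for k,v in s.items() if k not in('image','z_map')})
print(manip.get_state())
E
```

```text
{'vfov': 46.87546285553311, 'cx': 264.37877808262607, 'cy': 184.19376420526245, 'xyz': array([ 0.29324799, -0.07198246,  1.5639054 ]), 'orientation': array([-0.03810899,  0.05374911,  0.70931158, -0.70180896])}
{'vfov': 54.54986178875846, 'cx': 256.0146769156405, 'cy': 192.28388133674562, 'xyz': array([0.33338043, 0.95751967, 0.94836481]), 'orientation': array([-0.03039086,  0.43483158,  0.89800299, -0.05990435])}
{'t': 0.1, 'joints': array([-1.19052396e+00,  3.07502745e-01,  1.50752692e+00,  3.75994853e-06,
        1.32838967e+00, -7.35104165e-02]), 'joint_vel': array([ 3.35791699e-04, -1.20829854e-03, -2.71802619e-03, -6.94210956e-06,
        9.10670507e-04,  2.56532895e-04]), 'joint_efforts': array([ 2.66673933e-04, -4.58531499e+01, -2.52607977e+01, -1.93153469e-04,
        5.56980129e-03,  6.03434422e-07]), 'eef_pos': array([ 0.2518077 , -0.51624955,  0.23047651]), 'ee_rot': array([ 0.37509305,  0.60017993, -0.37432789,  0.59913929]), 'force': array([-0.59488051,  0.00154826, -0.78694426]), 'torque': array([ 0.0334641 , -0.0215267 ,  0.05888509]), 'opening': 1.001461251230819}
```

View pics/top0.png

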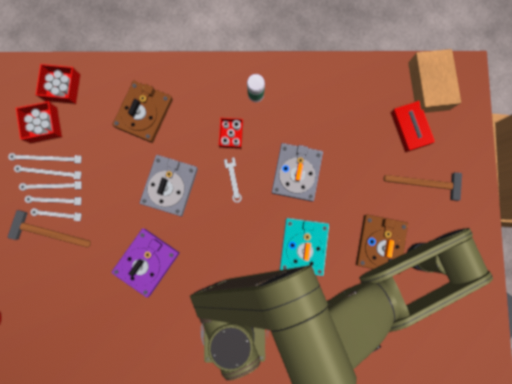

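View pics/side0.png

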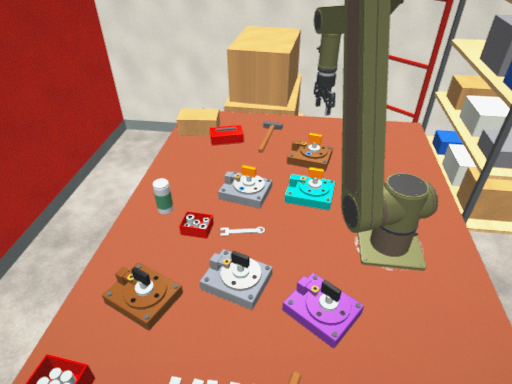

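The target is the grey-based indexer with the orange knob, at about (299,170) in the top view and (247,185) in the side view. The brown and turquoise ones are decoys. I'll enlarge it.

```bash
python3 - <<'E'
from h import *
s=np.load('top0.npy',allow_pickle=True).item()
c=s['image'][138:206,265:333]; cv2.imwrite('pics/c1.png',cv2.resize(c,None,fx=8,fy=8,interpolation=cv2.INTER_CUBIC))
s2=np.load('side0.npy',allow_pickle=True).item()
c=s2['image'][155:211,210:280]; cv2.imwrite('pics/c2.png',cv2.resize(c,None,fx=8,fy=8,interpolation=cv2.INTER_CUBIC))
for n,S,(a,b,c_,d) in(('top',s,(138,206,265,333)),('side',s2,(155,211,210,280))):
    hsv=cv2.cvtColor(S['image'],cv2.COLOR_BGR2HSV); m=cv2.inRange(hsv,(9,190,150),(25,255,255)); M=np.zeros_like(m);M[a:b,c_:d]=m[a:b,c_:d]
    v,u=np.nonzero(M); P=np.array([pt(S,x,y) for x,y in zip(u,v)]); k=P[:,2]>0.1
    print(n,len(u),u.mean(),v.mean()); 
    print(P[k].mean(0),P[k].min(0),P[k].max(0),k.sum())
    k2=P[:,2]>0.12
    Q=P[k2][:,:2]; q=Q-Q.mean(0);w,V=np.linalg.eigh(q.T@q);print('axis',np.degrees(np.arctan2(V[1,1],V[0,1])),np.ptp(q@V[:,1]),np.ptp(q@V[:,0]),Q.mean(0),len(Q))
E
```

```text
top 55 298.56363636363636 171.2
[ 0.52114414 -0.21730493  0.13266409] [ 0.49590427 -0.22596765  0.12549648] [ 0.54674775 -0.20825114  0.13633664] 53
axis 166.6816106091674 0.05273355507954289 0.011088764439850072 [ 0.52114414 -0.21730493] 53
side 127 248.2755905511811 170.4015748031496
[ 0.52374417 -0.21293466  0.11947396] [ 0.49683232 -0.23287126  0.10005496] [ 0.54997797 -0.2028423   0.13496969] 113
axis 165.44094902311917 0.05456366976005283 0.021221382168886648 [ 0.52364718 -0.214421  ] 56
```

View pics/c1.png

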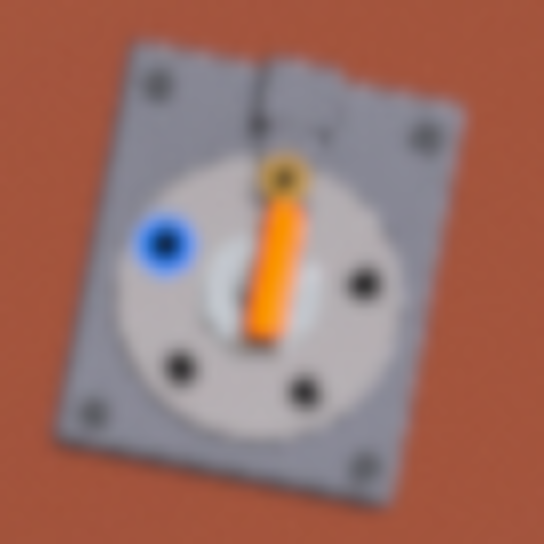

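View pics/c2.png

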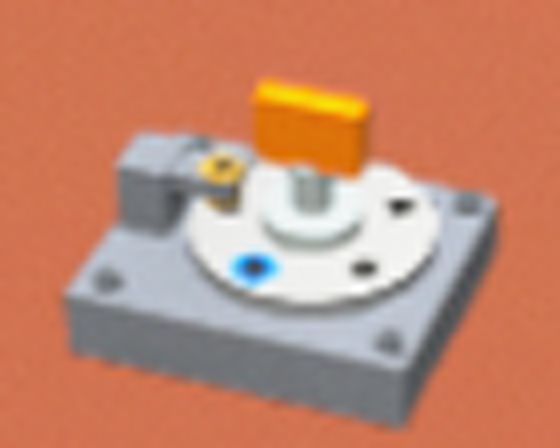

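```bash
cat > rel.py <<'E'
from h import *
def rel(x,y,z,yaw):
    st=manip.get_state(); Rt=R.from_quat(st['ee_rot']).as_matrix()
    print('axes x',Rt[:,0].round(3),'z yaw',np.degrees(np.arctan2(Rt[1,2],Rt[0,2])).round(2),'t',st['t'],'j6',st['joints'][5],'F',st['force'].round(2),'tq',st['torque'].round(3),'op',st['opening'],st['eef_pos'].round(4))
    print('shift',(1000*Rt.T@(np.array([x,y,z])-st['eef_pos'])).round(1),'twist cw',(np.degrees(np.arctan2(Rt[1,2],Rt[0,2]))-yaw+90)%180-90)
E
python3 - <<'E'
from rel import *
s=np.load('top0.npy',allow_pickle=True).item()
g=lambda x,y,z:pt(s,265+(x+.5)/8-.5,138+(y+.5)/8-.5,z)
print('flange c',g(258,297,.056),'blue',g(166,244,.056),'bush',g(285,180,.08))
C=g(258,297,.056);b=g(285,180,.08)
for q in [(166,244),(182,370),(305,393),(364,285)]:
    d=g(*q,.056)-C; print(np.degrees(np.arctan2(d[1],d[0])),np.hypot(d[0],d[1]))
d=b-C;print('b',np.degrees(np.arctan2(d[1],d[0])),np.hypot(d[0],d[1]))
a,e=g(286,205,.132),g(262,335,.132);print('bar',(a+e)/2,np.degrees(np.arctan2(*(a-e)[1::-1])))
rel(.522,-.217,.20,76.5)
E
```

```text
flange c [ 0.52227862 -0.21890718  0.056     ] blue [ 0.5457702 -0.1796079  0.056    ] bush [ 0.56896495 -0.22918532  0.08      ]
59.1306660452482 0.04578524070660072
133.26324691592512 0.04588005458197303
-155.2263489183527 0.046148068260920765
-83.99155646772495 0.04620671117897062
b -12.415779616239856 0.04780432540117439
bar [ 0.52193683 -0.21832751  0.132     ] -11.595620545763488
axes x [-0.001  0.002 -1.   ] z yaw -64.0 t 0.1 j6 -0.07351041651058769 F [-0.59  0.   -0.79] tq [ 0.033 -0.022  0.059] op 1.001461251230819 [ 0.2518 -0.5162  0.2305]
shift [  30.8  374.  -150.5] twist cw 39.49979380490083
```

>>> drive_tool:
  commands: [1, 8, -3, -3, 3, 27, -10, -10, 5, 47, -18, -18, 7, 70, -27, -26, 9, 93, -36, -34, 11, 116, -45, -42, 13, 139, -54, -50, 15, 162, -63, -58, 17, 185, -72, -66, 19, 208, -81, -74, 21, 231, -91, -82, 23, 254, -101, -90, 25, 277, -111, -98, 27, 300, -121, -106, 28, 320, -129, -114, 29, 340, -136, -122, 30, 355, -143, -130, 31, 366, -147, -136, 31, 372, -149, -140, 31, 374, -150, -141.5]
  jaw: 85
  grip_force: 40

```text
t: 2.1
eef_pos: [0.5226, -0.2173, 0.1998]
ee_rot: [-0.443, 0.551, 0.444, 0.551]
force: [-0.2, 0.2, 0.1]
opening: 0.996
```

>>> drive_tool:
  commands: [0, 0, 0, 0, 0, 0, 0, 0, 0, 0, 0, 0]

```text
t: 2.4
eef_pos: [0.5221, -0.2184, 0.2003]
ee_rot: [-0.442, 0.552, 0.442, 0.552]
force: [-0.1, 0.7, 1.0]
opening: 0.993
```

```bash
python3 - <<'E'
from rel import *
rel(.522,-.2178,.095,77.5)
for n in('side',):
    s=manip.snapshot(n); cv2.imwrite(f'pics/{n}1.png',cv2.resize(s['image'][100:228,170:340],None,fx=4.5,fy=4.5,interpolation=cv2.INTER_CUBIC))
E
```

```text
axes x [-0. -0. -1.] z yaw 77.43 t 2.4 j6 -1.8220183819428222 F [-0.14  0.75  1.03] tq [ 0.019 -0.01  -0.007] op 0.9929181567252023 [ 0.5221 -0.2184  0.2003]
shift [105.3   0.2   0.6] twist cw -0.07413513583138354
```

View pics/side1.png

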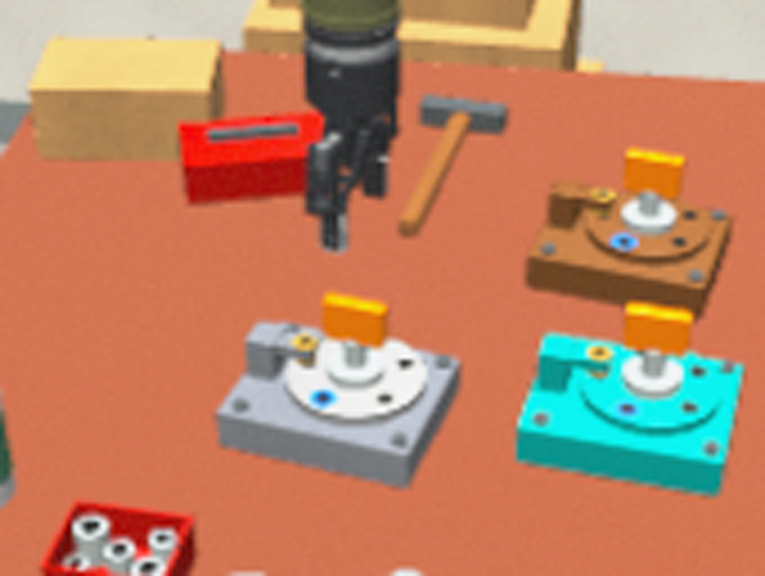

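The side view shows the gripper upright above the orange knob (knob at (355,320), fingers at (345,200)). I'll go down and close.

>>> drive_tool:
  commands: [4, 0, 0, 0, 14, 0, 0, 0, 26, 0, 0, 0, 38, 0, 0, 0, 50, 0, 0, 0, 62, 0, 0, 0, 74, 0, 0, 0, 85, 0, 0, 0, 94, 0, 0, 0, 100, 0, 0, 0, 103, 0, 0, 0, 103, 0, 0, 0]

```text
t: 3.65
eef_pos: [0.5224, -0.218, 0.097]
ee_rot: [-0.442, 0.552, 0.443, 0.551]
force: [-0.8, -0.9, -0.3]
opening: 1.0
```

>>> drive_tool:
  commands: [0, 0, 0, 0, 0, 0, 0, 0, 0, 0, 0, 0, 0, 0, 0, 0, 0, 0, 0, 0, 0, 0, 0, 0, 0, 0, 0, 0, 0, 0, 0, 0]
  jaw: 0
  grip_force: 40

```text
t: 4.45
eef_pos: [0.5222, -0.2194, 0.0978]
ee_rot: [-0.443, 0.552, 0.442, 0.551]
force: [-3.0, -5.0, 2.2]
opening: 0.182
```

```bash
python3 - <<'E'
from rel import *
rel(.522,-.2178,.095,77.5)
for n in('side',):
    s=manip.snapshot(n); cv2.imwrite(f'pics/{n}2.png',cv2.resize(s['image'][135:225,195:315],None,fx=6,fy=6,interpolation=cv2.INTER_CUBIC))
E
```

```text
axes x [-0.    -0.002 -1.   ] z yaw 77.51 t 4.45 j6 -1.822681569070448 F [-3.02 -5.05  2.2 ] tq [-0.361  0.21  -0.053] op 0.18202071085710608 [ 0.5222 -0.2194  0.0978]
shift [2.8 0.6 1.6] twist cw 0.014609066465908427
```

View pics/side2.png

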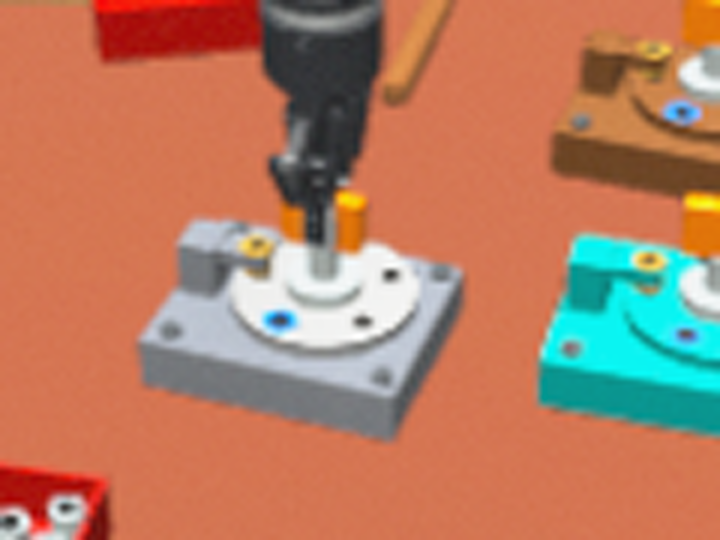

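The jaws hold the bar, at an opening of about 16 mm, with a small lateral offset of about 1.3 mm. I'll take out that offset and turn.

>>> drive_tool:
  commands: [0, 0, -1.2, 0, 0, 0, -1.2, 2, 0, 0, -1.2, 6, 0, 0, -1.2, 10, 0, 0, -1.2, 14, 0, 0, -1.2, 18, 0, 0, -1.2, 21, 0, 0, -1.2, 23, 0, 0, -1.2, 24, 0, 0, -1.2, 24, 0, 0, -1.2, 24]

```text
t: 5.6
eef_pos: [0.5225, -0.2189, 0.0978]
ee_rot: [-0.318, 0.631, 0.318, 0.632]
force: [-1.0, 1.2, 6.1]
opening: 0.185
```

```bash
python3 - <<'E'
from rel import *
rel(.522,-.219,.095,77.5-72)
E
```

```text
axes x [ 0.001  0.    -1.   ] z yaw 53.53 t 5.6 j6 -1.406476150628757 F [-0.96  1.23  6.07] tq [ 0.244  0.06  -0.008] op 0.18500367534966758 [ 0.5225 -0.2189  0.0978]
shift [ 2.8  0.3 -0.4] twist cw 48.03222316384017
```

One click is done with low forces. Next I'll turn the remaining 48°.

>>> drive_tool:
  commands: [0, 0, 0, 1, 0, 0, 0, 4, 0, 0, 0, 8, 0, 0, 0, 12, 0, 0, 0, 16, 0, 0, 0, 20, 0, 0, 0, 24, 0, 0, 0, 28, 0, 0, 0, 32, 0, 0, 0, 36, 0, 0, 0, 40, 0, 0, 0, 43, 0, 0, 0, 46, 0, 0, 0, 47.5, 0, 0, 0, 48, 0, 0, 0, 48, 0, 0, 0, 48, 0, 0, 0, 48]

```text
t: 7.4
eef_pos: [0.5235, -0.2183, 0.0978]
ee_rot: [-0.034, 0.705, 0.035, 0.707]
force: [2.7, 5.8, 4.7]
opening: 0.176
```

```bash
python3 - <<'E'
from rel import *
rel(.522,-.219,.095,77.5-72)
for n in('side',):
    s=manip.snapshot(n); cv2.imwrite(f'pics/{n}3.png',cv2.resize(s['image'][135:225,195:315],None,fx=6,fy=6,interpolation=cv2.INTER_CUBIC))
E
```

```text
axes x [ 0.002  0.001 -1.   ] z yaw 5.53 t 7.4 j6 -0.5689284941522005 F [2.68 5.83 4.67] tq [ 0.588 -0.276 -0.013] op 0.17598821876259554 [ 0.5235 -0.2183  0.0978]
shift [ 2.8 -0.5 -1.6] twist cw 0.032597670020948044
```

View pics/side3.png

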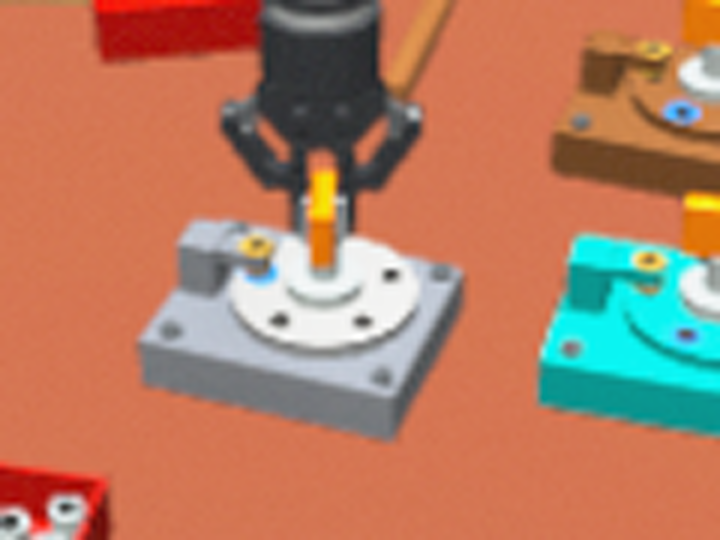

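The blue ring is under the bushing at (258,270). I'll release, wait and rise straight up.

>>> drive_tool:
  commands: [0, 0, 0, 0, 0, 0, 0, 0, 0, 0, 0, 0, 0, 0, 0, 0, 0, 0, 0, 0, 0, 0, 0, 0, 0, 0, 0, 0, 0, 0, 0, 0]
  jaw: 85

```text
t: 8.25
eef_pos: [0.5222, -0.2192, 0.0973]
ee_rot: [-0.034, 0.706, 0.034, 0.706]
force: [0.1, -0.0, -0.1]
opening: 0.994
```

>>> drive_tool:
  commands: [-4, 0, 0, 0, -14, 0, 0, 0, -28, 0, 0, 0, -42, 0, 0, 0, -56, 0, 0, 0, -70, 0, 0, 0, -84, 0, 0, 0, -98, 0, 0, 0, -110, 0, 0, 0, -118, 0, 0, 0, -120, 0, 0, 0, -120, 0, 0, 0]

```text
t: 9.45
eef_pos: [0.5222, -0.2192, 0.2176]
ee_rot: [-0.034, 0.706, 0.034, 0.706]
force: [-0.1, -0.5, -0.1]
opening: 0.997
```

>>> drive_tool:
  commands: [0, -8, 0, 0, 0, -25, 0, 0, 0, -45, 0, 0, 0, -65, 0, 0, 0, -85, 0, 0, 0, -105, 0, 0, 0, -125, 0, 0, 0, -145, 0, 0, 0, -165, 0, 0, 0, -185, 0, 0, 0, -195, 0, 0, 0, -200, 0, 0, 0, -200, 0, 0, 0, -200, 0, 0]

```text
t: 10.85
eef_pos: [0.5412, -0.4176, 0.2172]
ee_rot: [-0.034, 0.706, 0.034, 0.706]
force: [-0.4, 0.9, 1.1]
opening: 0.996
```

```bash
python3 - <<'E'
from rel import *
rel(.522,-.219,.095,77.5-72)
s=manip.snapshot('side'); cv2.imwrite('pics/side4.png',s['image'])
s=manip.snapshot('top'); cv2.imwrite('pics/top4.png',s['image'])
np.save('top4.npy',s,allow_pickle=True)
cv2.imwrite('pics/c4.png',cv2.resize(s['image'][138:206,265:333],None,fx=8,fy=8,interpolation=cv2.INTER_CUBIC))
E
```

```text
axes x [-0.     0.001 -1.   ] z yaw 5.52 t 10.85 j6 -0.8155508256383172 F [-0.36  0.94  1.07] tq [ 0.06  -0.031  0.011] op 0.9959117931931817 [ 0.5412 -0.4176  0.2172]
shift [122.4 199.4  -0. ] twist cw 0.019512293413029624
```

View pics/side4.png

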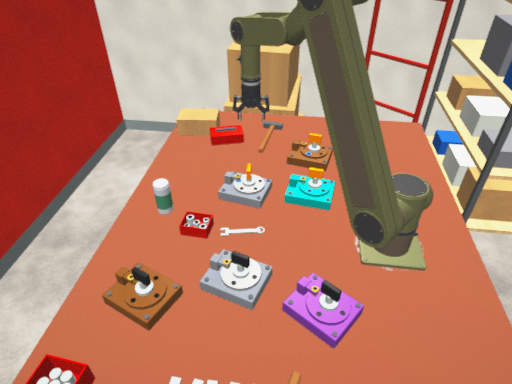

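View pics/c4.png

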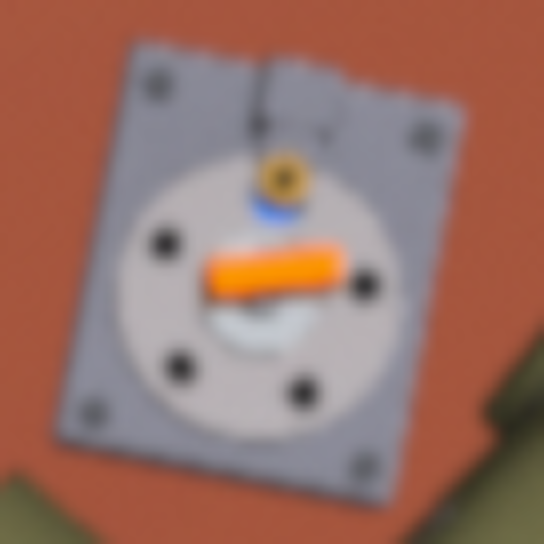

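In the crop the blue ring is under the bushing at (280,210). The other holes now sit where the original ones did ((166,244), (182,368), (305,393), (364,285)), so the hub turned exactly 72°. In the side view the black knob has not moved.

```bash
python3 -c "
from h import *
print(manip.sign_off())"
```

```text
the job is handed in; nothing more can be done
None
```

I gripped the orange knob on the grey five-hole indexer, turned it clockwise by 72° (three clicks), let go, and moved the arm up and away. I handed the job in at about 11 s.

- **Hub position:** after release, the top camera shows the blue-ringed hole under the bushing. The other four holes appear at the same pixels as the holes before the turn, so it is in the third click-stop.
- **Black knob:** it looks unmoved in the side view. I checked this by eye and did not measure it.
- **Forces:** readings stayed at about 7 N or less, and the gripper was free of everything at hand-in.
- **Disagreement:** gripping showed my first estimate of the knob's axis was about 1 mm off in y. I corrected for it before turning.

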